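# Zero the click-wheel tally counter

## Task

Zero the shop's tally counter for a new day: with a fingertip, flick the edge of its star-shaped thumbwheel round click by click, anticlockwise seen from above, until the one tooth that carries a round knob clicks in at the pointer on the counter's rim, and do not run past it. Only touch the wheel, lightly: grasp and lift nothing, leave the counter standing where it is, and do not disturb the goods round it.

Things in the scene. Friction and masses are not known exactly. Their poses are not given: they have to be found in the camera images.
- tally_counter: white round drum, 150 mm across, its top at 30 mm, about 1.5 kg, standing loose on a rubber foot, with a grey eight-toothed star wheel on top that turns about the drum's upright axis. Origin: centre of the drum's underside, on the wheel's axis; x points from the axis to the pointer, z up.
- wheel_hub (a point): centre of the star wheel's hub top, on its axis, 60 mm above the table. Hub 48 mm across, screw cap to 62 mm. Eight radial teeth 45 degrees apart, 6 to 8 mm thick, reach 62 mm from the axis and stand from 34 to 56 mm above the table; at 50 mm from the axis the gap between two teeth is about 33 mm wide, open down to the drum's top at 30 mm.
- pointer_tip (a point): tip of the arrow that points inward from a grey post on the drum's rim, 64 mm from the wheel's axis, 61 mm above the table. The post is 16 mm wide, 64 mm high and stands 73 to 80 mm from the axis.
- zero_knob (a point): centre of the round knob (16 mm across, top at 77 mm) that stands on one tooth of the wheel, 50 mm from the axis; the other seven teeth are plain
- tally_wheel (a joint): wheel angle in rad: 0 with the knobbed tooth at the pointer, growing anticlockwise from above. A spring detent holds it at every multiple of 0.785 (45 degrees), where a tooth stands at the pointer. Starts two to four clicks short of zero (about -1.57, -2.36 or -3.14). A tooth pushed (about 3 N) more than half a click jumps on to the next click.
- ribbon_spool: lying spool of ribbon, 73x66x24 mm, loose bystander; origin at the centre of its underside
- pendant_box: black square pendant box, 68x66x36 mm, loose bystander; origin at the centre of its underside
- soap_bar: pale oblong bar of soap, 60x85x28 mm, loose bystander; origin at the centre of its underside
- house_left: gingerbread-house ornament on the left, 75x92x121 mm, loose bystander; origin at the centre of its underside
- house_right: gingerbread-house ornament on the right, 75x92x121 mm, loose bystander; origin at the centre of its underside
Mind the look-alikes: they are no part of the job. There is more than one size of the tally_counter; the job needs the largest.

How it is judged:
At the end, for the whole second after the job is handed in: The wheel rests in the click in which the knobbed tooth stands at the pointer (joint within 0.12 rad of 0, reached anticlockwise), the counter is level and its pointer within 25 mm of where it stood, and the five bystanders are within 15 mm of where they stood (value of joint tally_wheel between -0.12 and 0.12 rad and velocity of joint tally_wheel between -0.1 and 0.1 rad/s and horizontal distance between zero_knob and pointer_tip below 0.018 m and distance of pointer_tip from where it was at the start of the episode below 0.025 m and angle between tally_counter's own z axis and vertical below 0.05 rad and distance of each of ribbon_spool, pendant_box, soap_bar, house_left, house_right from where it was at the start of the episode below 0.015 m); the robot touches nothing.
It fails at once if the wheel was run past zero (more than half a click beyond the pointer) (value of joint tally_wheel above 0.45 rad).
It fails at once if the counter was shoved or turned across the table (pointer moved more than 25 mm) (distance of pointer_tip from where it was at the start of the episode above 0.025 m).
It fails at once if the counter was lifted (height (world z) of tally_counter above 0.01 m).
It fails at once if the counter was handled hard (more than 30 N) (contact force between the fingers and tally_counter above 30 N).
It fails at once if a bystander was disturbed (moved more than 15 mm) (distance of any of ribbon_spool, pendant_box, soap_bar, house_left, house_right from where it was at the start of the episode above 0.015 m).
It also fails if it takes over 67 s, if anything falls off the work surface, if the arm or the gripper's body presses on something with over 40 N, if the wrist force passes 120 N, or if a joint passes its speed limit or range.

## Robot

A 7-joint arm with a two-finger parallel gripper is mounted at the origin on a cart in front of the work surface, level with it; the furniture and walls round the work are solid. World frame = base frame: x ahead of the robot, y to its left, z up, the work surface at z = 0. Lengths are in m, angles in rad, forces in N, time in s.
With the tool pointing down it reaches from about 0.4 to 0.875 m from the base axis. Payload 6.5 kg.
Tool frame: the origin (TCP) lies at the very end of the fingers, on their centre line; the grasp point (between the pads) lies 19 mm behind it; y points along the fingers, x is the direction in which the jaws open and shut, and the axes are right-handed (so a half turn about y gives the same grasp; the last joint's range is limited). The gripper opens to 88 mm and grips with 3 to 60 N. Pads are 18 mm wide; open, the fingers measure 123 mm over their backs; the gripper's body (75 mm by 187 mm) begins 45 mm behind the grasp point.
Start: joints at [1.042, 0.536, -0.004, 1.538, 0.003, 1.067, -0.071], TCP at [0.29, -0.582, 0.239] pointing down, gripper open.
Joint ranges: [-2.7, 2.7], [-0.37, 2.16], [-1.27, 1.26], [0.24, 2.4], [-1.31, 4.45], [0.19, 1.91], [-2.76, 2.76]. Speed limits (rad/s): [2.39, 2.39, 3.14, 3.14, 3.14, 3.14, 3.14].

## Interface

Orientations are given as a 3x3 rotation matrix whose columns are the frame's x, y, z axes.
In Python, from bench import bot, optics, order, spotter gives the robot as it stands. The module is installed in compiled form; this text tells all that it offers.
- The arm moves only by the shell command python3 -m creep 'ROWS' [OPENING]. ROWS is JSON, a list of rows, each an object of numbers: "tx", "ty", "tz": the shift along the tool's x, y, z in mm; "rx", "ry", "rz": the turn, a rotation vector about the tool's x, y, z in rad. A call has 1 to 12 rows; each row shifts and turns the pose as measured when the row begins, along the tool's axes as they then stand; what a row does not reach is not made up. A row lasts 1/8 s, in which the tool goes at most 62.5 mm and 10.7 degrees, less where a joint would pass 70% of its speed; a pose out of reach is approached as far as the arm can. A call with a gripper value outside its range is refused whole. OPENING is the closure, from 0 (fully open) to 1 (shut), set as the call begins (- or left out, the last holds). The fingers move at their own pace and stop on an object; the grip force is fixed at half the most. Time passes only in rows, so rows that do not move let the fingers close. It gives the time, the measured TCP pose, the force and the opening at its end, in the units of the state.
- bot.observe(): the state, without advancing time (a new reading comes with each control period).
- optics.capture(name): name is "scene" or "top" or "wrist"; returns a dict with "color" (384x512x3 uint8, red, green, blue), "vfov" (degrees; the focal length in pixels is half the picture's height over the tangent of half this angle, whatever the lens; pixels are square), "cx", "cy" (the principal point, pixels), "T" (4x4, takes a point from camera to world coordinates). Camera axes: x right, y up, looking along -z (the intrinsics and any distortion apply to the point x, -y, -z); pixel columns grow to the right and rows downward; lengths in m; the calibration is good to about 2 mm. A picture is of the moment at which its call begins. There is no depth.
- order.close_job(): hands the job in, once; it reports no verdict.
Trained networks look in a picture, given as the dict that the camera call returned (one of the last four; its "shot" number tells which), for a name from the list of things; names that differ only in an ending like _2 or _b are one class to them, and where a whole thing is asked for, a point or a joint stands for the part that bears it (a point fixed in the world has none). Each returns a list of dicts, best first, with "p" (0 to 1); they miss things now and then, are a little off and sometimes report something else, mostly with a low value. They report only what shows in the picture. A call takes as long as a camera call. They do not tell look-alikes from the thing itself.
- spotter.spot_in(picture, thing): "uv" ([column, row] in pixels, amid what is visible of it).
- spotter.trace(picture, thing): "mask" (384x512 bool, what is visible of it) and "uv" ([column, row] in pixels, amid what is visible of it).
The state is a dict: "t": time; "joint_pos": joint angles; "qd": joint speeds; "joint_torque": joint torques, N m; "ee_pos": TCP position; "orientation": TCP orientation; "contact_force": force on the tool from outside, world axes, zero at the start; "wrist_torque": the same for the moment, N m; "grip_width": finger opening in m.
Only numpy, scipy, OpenCV 4.12 (cv2) and the standard library are available. Lean on these libraries where they do the work, as an engineer would, in place of code of your own. Each camera call takes 0.05 s, during which the arm holds its last target.

## Working session

There is one attempt and no reset: what is moved stays moved. The work goes in short steps, Python scripts to look and compute and a shell command to move; the robot and the scene stay as the last step left them, time stands still between calls to the robot, and variables do not carry over. Pictures are saved under pics/ and viewed, and the job is handed in when it is done.

```bash
mkdir -p pics
cat > h.py <<'E'
import numpy as np, cv2
from bench import bot, optics, order, spotter
def cap(n,f=None):
    p=optics.capture(n)
    if f: cv2.imwrite('pics/'+f,cv2.cvtColor(p['color'],cv2.COLOR_RGB2BGR))
    return p
def foc(p): return p['color'].shape[0]/2/np.tan(np.radians(p['vfov'])/2)
def unproj(p,uv,z):
    f=foc(p);T=np.array(p['T'])
    d=T[:3,:3]@np.array([(uv[0]-p['cx'])/f,-(uv[1]-p['cy'])/f,-1]);o=T[:3,3]
    return o+d*(z-o[2])/d[2]
def proj(p,X):
    f=foc(p);T=np.array(p['T']);c=T[:3,:3].T@(np.array(X)-T[:3,3])
    return np.array([p['cx']+f*c[0]/-c[2],p['cy']-f*c[1]/-c[2]])
E
python3 - <<'E'
from h import *
s=bot.observe();print(s['t'],s['ee_pos'],np.round(s['orientation'],3).tolist(),s['grip_width'],s['contact_force'])
for n in('top','scene'):
    p=cap(n,n+'1.png');print({k:(np.round(v,3).tolist() if k=='T' else v) for k,v in p.items() if k!='color'})
    for t in('tally_counter','zero_knob','pointer_tip','wheel_hub','ribbon_spool','pendant_box','soap_bar','house_left','house_right'):
        print(n,t,[(np.round(r['uv'],1).tolist(),round(r['p'],2)) for r in spotter.spot_in(p,t)])
E
```

```text
0.0 [ 0.28990659 -0.58110231  0.23785612] [[0.446, -0.001, 0.895], [-0.895, 0.001, 0.446], [-0.002, -1.0, -0.0]] 0.08830719481130485 [ 1.0196004  -0.73344985  0.57593047]
{'vfov': 49.535754907434956, 'cx': 251.27955383818954, 'cy': 188.44984668484895, 'T': [[-0.026, 0.996, -0.081, 0.506], [-0.999, -0.024, 0.022, -0.017], [0.02, 0.082, 0.996, 1.066], [0.0, 0.0, 0.0, 1.0]], 'shot': 1}
top tally_counter [([217.7, 215.6], 0.77), ([181.2, 130.6], 0.75), ([331.8, 217.1], 0.6)]
top zero_knob [([215.0, 213.7], 0.9), ([335.3, 215.0], 0.82), ([177.7, 128.5], 0.7)]
top pointer_tip [([180.2, 127.3], 0.93), ([333.8, 216.9], 0.7), ([218.2, 213.2], 0.65), ([390.8, 189.9], 0.61)]
top wheel_hub [([215.3, 217.8], 0.93), ([334.3, 216.7], 0.91), ([181.3, 131.6], 0.73)]
top ribbon_spool [([159.9, 205.1], 0.86)]
top pendant_box [([270.2, 215.5], 0.89)]
top soap_bar [([224.0, 162.5], 0.65)]
top house_left [([120.1, 211.3], 0.91)]
top house_right [([391.3, 191.2], 0.69)]
{'vfov': 43.93833344890054, 'cx': 248.0668891408378, 'cy': 187.18235143413705, 'T': [[-0.957, -0.253, 0.141, 0.793], [0.29, -0.847, 0.446, 0.566], [0.007, 0.468, 0.884, 1.263], [0.0, 0.0, 0.0, 1.0]], 'shot': 2}
scene tally_counter [([218.6, 264.5], 0.74), ([280.7, 215.6], 0.7), ([255.2, 134.1], 0.57)]
scene zero_knob [([212.9, 259.1], 0.89), ([256.7, 130.4], 0.82), ([282.0, 213.6], 0.7), ([283.5, 210.4], 0.58)]
scene pointer_tip [([253.9, 135.1], 0.76), ([282.2, 213.6], 0.63), ([216.5, 260.8], 0.55)]
scene wheel_hub [([282.4, 208.1], 0.66), ([254.3, 129.4], 0.65), ([215.4, 260.8], 0.6), ([224.3, 97.5], 0.59)]
scene ribbon_spool [([288.8, 258.2], 0.96)]
scene pendant_box [([270.3, 173.9], 0.57)]
scene soap_bar [([238.3, 220.4], 0.94)]
scene house_left [([312.6, 287.4], 0.93)]
scene house_right [([224.7, 95.7], 0.63)]
```

Run:
```python
import cv2
for n,(x,y,w,h) in {'top':(90,90,330,180),'scene':(160,60,200,250)}.items():
    i=cv2.imread(f'pics/{n}1.png')[y:y+h,x:x+w]
    s=min(800/w,600/h); cv2.imwrite(f'pics/{n}1c.png',cv2.resize(i,None,fx=s,fy=s,interpolation=cv2.INTER_CUBIC)); print(s)
```

```text
2.4242424242424243
2.4
```

View pics/top1.png

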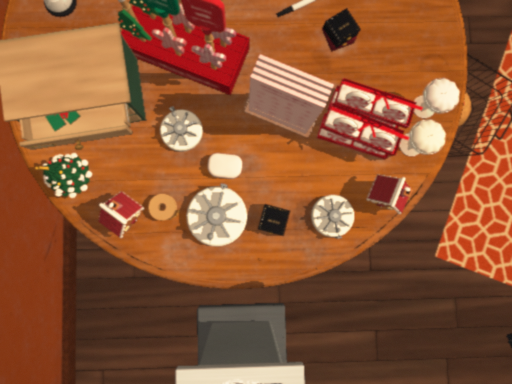

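View pics/top1c.png

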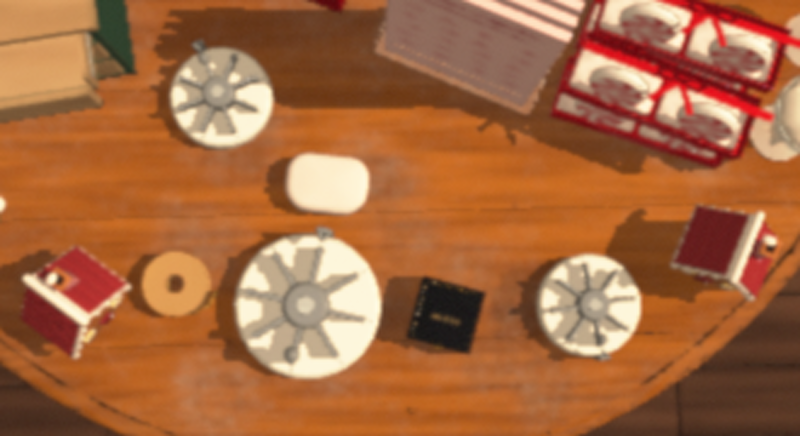

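View pics/scene1c.png

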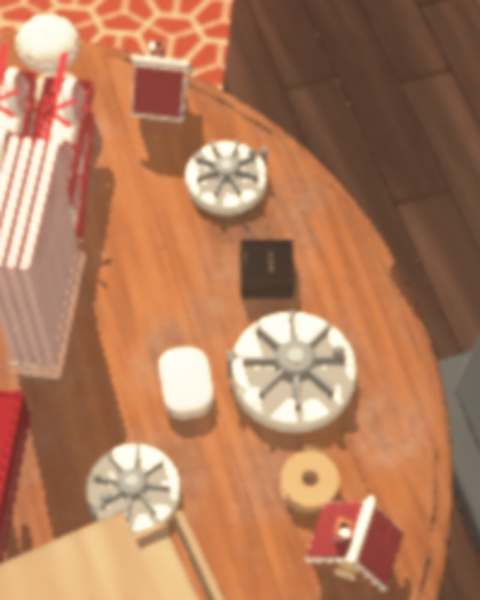

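Three candidate drums in the top picture: (217,216) the big one, (181,130) and (332,217) smaller. Its pointer post is at about (223,186) on the far side, and its knob at about (210,236) on the near side. Next I'll measure these.

Run:
```python
from h import *
p=cap('top','top2.png')
q=cap('scene')
for pic,n in((p,'top'),(q,'scene')):
    for r in spotter.trace(pic,'tally_counter'):
        m=r['mask'].astype(np.uint8);c=max(cv2.findContours(m,0,1)[0],key=cv2.contourArea);print(n,r['p'],cv2.boundingRect(c))
        (u,v),(a,b),_=cv2.fitEllipse(c); print(np.round(unproj(pic,(u,v),.03),3))
o=lambda u,v:(90+u/2.4242,90+v/2.4242)
s=lambda u,v:(160+u/2.4,60+v/2.4)
print('hub',unproj(p,o(306,304),.062),unproj(q,s(297,355),.062))
print('knob',unproj(p,o(291,354),.077),unproj(q,s(337,354),.077))
print('post',unproj(p,o(324,233),.064),unproj(q,s(232,362),.064))
for t in('ribbon_spool','pendant_box','soap_bar','house_left','house_right'):
    for pic in(p,q):
        r=spotter.trace(pic,t)
        if r: print(t,np.round(unproj(pic,r[0]['uv'],.03),3))
i=p['color'][175:260,170:300,::-1];cv2.imwrite('pics/big.png',cv2.resize(i,None,fx=6,fy=6,interpolation=cv2.INTER_CUBIC))
```

```text
top 0.77 (187, 184, 60, 62)
[0.526 0.048 0.03 ]
top 0.62 (312, 195, 42, 44)
[ 0.517 -0.24   0.03 ]
scene 0.94 (197, 245, 39, 37)
[0.745 0.139 0.03 ]
scene 0.91 (238, 119, 34, 31)
[ 0.52  -0.231  0.03 ]
scene 0.86 (255, 190, 54, 51)
[0.53  0.056 0.03 ]
hub [0.52525725 0.04723952 0.062     ] [0.52436908 0.05075256 0.062     ]
knob [0.47681361 0.06177611 0.077     ] [0.48322427 0.06917329 0.077     ]
post [0.59531956 0.02787196 0.064     ] [0.59982939 0.03852364 0.064     ]
ribbon_spool [0.551 0.178 0.03 ]
ribbon_spool [0.559 0.193 0.03 ]
pendant_box [ 0.513 -0.09   0.03 ]
pendant_box [ 0.512 -0.09   0.03 ]
soap_bar [0.652 0.025 0.03 ]
soap_bar [0.66  0.037 0.03 ]
house_left [0.542 0.288 0.03 ]
house_left [0.521 0.274 0.03 ]
house_right [ 0.579 -0.388  0.03 ]
house_right [ 0.564 -0.4    0.03 ]
```

View pics/big.png

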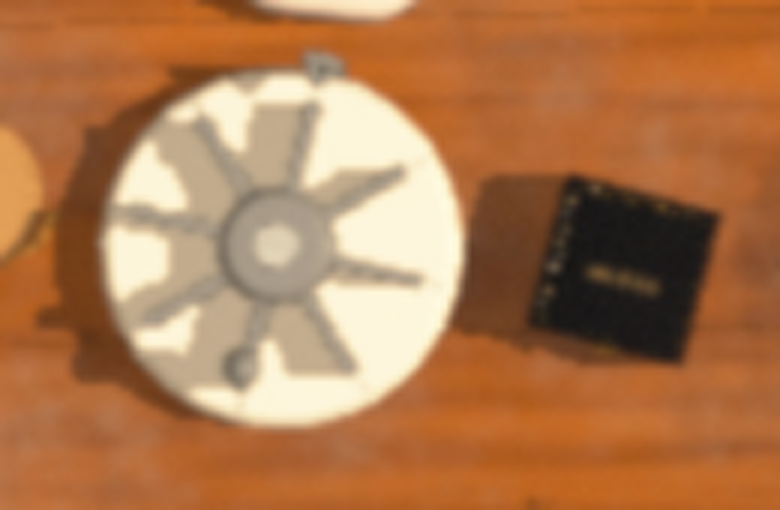

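By the description the big drum at (217,216) is the job: hub (0.525,0.048), pointer direction about -14°, knob about 163°, so the wheel is four clicks short (-3.14). The close crop confirms this. I'll close the fingers and insert them on the robot side, in the gap between the knobbed tooth and the next one.

```bash
python3 -m creep '[{"tx":-40,"tz":36,"ry":-0.105},{"tx":-36,"tz":40,"ry":-0.105},{"tx":-31,"tz":44,"ry":-0.105},{"tx":-27,"tz":47,"ry":-0.105},{"tx":-22,"tz":49,"ry":-0.105},{"tx":-16,"tz":51,"ry":-0.105}]' 1
cat > st.py <<'E'
from h import *
import sys
def go(ang,r,z,dang=None):
    s=bot.observe();R=np.array(s['orientation']);P=np.array(s['ee_pos'])
    H=np.array([.525,.048])
    a=np.radians(ang);T=np.r_[H+r*np.array([np.cos(a),np.sin(a)]),z]
    d=R.T@(T-P)*1000; xa=np.degrees(np.arctan2(R[1,0],R[0,0]))
    rel=P[:2]-H
    print('t',round(s['t'],2),'P',np.round(P,4),'xang',round(xa,1),'pol',round(np.degrees(np.arctan2(rel[1],rel[0]))%360,1),round(np.hypot(*rel),4),'F',np.round(s['contact_force'],1),'tilt',np.round(R[:,1],3),'g',round(s['grip_width'],4))
    print('tool d mm',np.round(d,1),'ry',round(-np.radians((ang-180-xa+180)%360-180),3))
if __name__=='__main__': go(*map(float,sys.argv[1:]))
E
python3 st.py 188.5 .062 .2
```

```text
t 1.7 P [ 0.2902 -0.5816  0.2387] xang -63.5 pol 249.5 0.6719 F [ 0.1 -0.6 -0.1] tilt [-0.  0. -1.] g 0.0881
tool d mm [-477.7   38.7  432.2] ry -1.256validation failed for argument at $[0]...
```

```bash
python3 -m creep '[{"tx":-40,"ty":0,"tz":36,"rx":0,"ry":-0.105,"rz":0},{"tx":-36,"ty":0,"tz":40,"rx":0,"ry":-0.105,"rz":0},{"tx":-31,"ty":0,"tz":44,"rx":0,"ry":-0.105,"rz":0},{"tx":-27,"ty":0,"tz":47,"rx":0,"ry":-0.105,"rz":0},{"tx":-22,"ty":0,"tz":49,"rx":0,"ry":-0.105,"rz":0},{"tx":-16,"ty":0,"tz":51,"rx":0,"ry":-0.105,"rz":0}]' 1
python3 st.py 188.5 .062 .2
```

```text
t: 2.45
ee_pos: [0.3765, -0.2658, 0.2384]
orientation: [[0.894, 0.002, 0.449], [-0.448, -0.005, 0.894], [0.004, -1.0, -0.004]]
contact_force: [1.6, -0.8, 0.1]
grip_width: 0.0304
t 2.45 P [ 0.3765 -0.2658  0.2384] xang -26.6 pol 244.7 0.3471 F [ 1.6 -0.8  0.1] tilt [ 0.002 -0.005 -1.   ] g 0.0304
tool d mm [-58.8  37.  311.5] ry -0.613
```

```bash
python3 -m creep '[{"tx":-10,"ty":6,"tz":51,"rx":0,"ry":-0.105,"rz":0},{"tx":-4,"ty":6,"tz":52,"rx":0,"ry":-0.105,"rz":0},{"tx":1,"ty":6,"tz":52,"rx":0,"ry":-0.105,"rz":0},{"tx":6,"ty":6,"tz":52,"rx":0,"ry":-0.105,"rz":0},{"tx":11,"ty":6,"tz":51,"rx":0,"ry":-0.105,"rz":0},{"tx":16,"ty":6,"tz":49,"rx":0,"ry":-0.105,"rz":0}]' 1
python3 st.py 188.5 .062 .15
python3 -c "
from h import *
p=cap('wrist','w1.png');print(p['T'].round(2).tolist(),p['vfov'],p['cx'],p['cy'])
for t in ('zero_knob','wheel_hub','pointer_tip'):
  for r in spotter.spot_in(p,t): print(t,r['uv'],r['p'],unproj(p,r['uv'],{'zero_knob':.077,'wheel_hub':.062,'pointer_tip':.061}[t]))
"
```

```text
t: 3.2
ee_pos: [0.4601, 0.0448, 0.2025]
orientation: [[0.983, 0.009, -0.183], [0.183, -0.008, 0.983], [0.008, -1.0, -0.01]]
contact_force: [1.2, -0.2, -0.3]
grip_width: 0.0003
t 3.2 P [0.4601 0.0448 0.2025] xang 10.6 pol 182.8 0.0649 F [ 1.2 -0.2 -0.3] tilt [ 0.009 -0.008 -1.   ] g 0.0003
tool d mm [ 2.  52.6 -6. ] ry 0.036
[[0.98, -0.17, -0.06, 0.45], [0.18, 0.94, 0.28, 0.12], [0.01, -0.29, 0.96, 0.35], [0.0, 0.0, 0.0, 1.0]] 59.199626852188274 260.0780619927161 190.7674516406294
zero_knob [330.7, 176.9] 0.71 [0.51748195 0.06015647 0.077     ]
wheel_hub [328.0, 180.6] 0.97 [0.51994332 0.0533347  0.062     ]
pointer_tip [509.3, 139.7] 0.84 [0.66407682 0.11617665 0.061     ]
pointer_tip [264.9, 358.7] 0.7 [ 0.50124669 -0.14535982  0.061     ]
pointer_tip [328.0, 168.1] 0.62 [0.51751599 0.06406854 0.061     ]
```

View pics/w1.png

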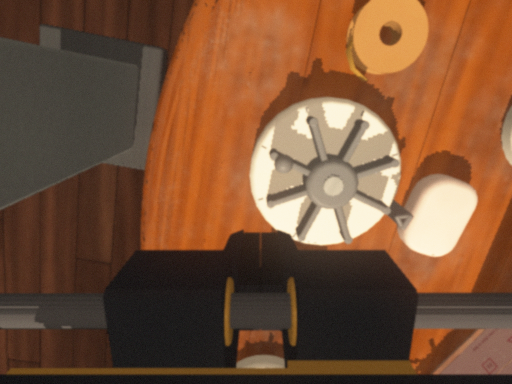

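The wrist picture shows the hub at about (333,184), the knob at (283,161), the pointer post at (401,216) and the closed fingertip at (262,235).

```bash
python3 -c "
from h import *
p=cap('wrist')
h=unproj(p,(333,184.5),.062);k=unproj(p,(283,161),.077);t=unproj(p,(396,213),.062)
ts=[unproj(p,q,.056) for q in((272,202),(302,236),(348,240),(395,159),(363,123),(313,119))]
print(h,k,t)
for x in [k,t]+ts: print(np.degrees(np.arctan2(*(x-h)[[1,0]]))%360, np.hypot(*(x-h)[:2]))
from bench import bot
print(proj(p,bot.observe()['ee_pos']))
"
```

```text
[0.52430489 0.04978135 0.062     ] [0.4751476  0.06529238 0.077     ] [0.58683043 0.03399907 0.062     ]
162.48749622500776 0.05154640412110509
345.83369056974345 0.06448661774769146
209.19189371930938 0.05625173088787921
254.93023503144641 0.05743732888472462
299.05084469647926 0.05918607343849249
31.925519084485305 0.05865468917224642
76.24100021261869 0.05777333716561285
119.28861433082191 0.059267455470928265
[259.98757245 253.83146959]
```

```bash
sed -i 's/\[.525,.048\]/[.5245,.049]/' st.py; python3 -m creep '[{"tx":2,"ty":20,"tz":-4,"rx":0,"ry":0.05,"rz":0},{"tx":1,"ty":20,"tz":-2,"rx":0,"ry":0,"rz":0},{"tx":0,"ty":20,"tz":0,"rx":0,"ry":0,"rz":0},{"tx":0,"ty":20,"tz":0,"rx":0,"ry":0,"rz":0}]' 1
python3 st.py 187.5 .062 .042
python3 -c "
from h import *
p=cap('wrist','w2.png');p=cap('scene');i=p['color'][170:290,190:350,::-1];cv2.imwrite('pics/s2.png',cv2.resize(i,None,fx=4,fy=4,interpolation=2))
"
```

```text
t: 3.95
ee_pos: [0.4656, 0.0281, 0.1222]
orientation: [[0.993, 0.012, -0.114], [0.114, -0.013, 0.993], [0.011, -1.0, -0.014]]
contact_force: [0.4, 0.7, 0.7]
grip_width: 0.0002
t 3.95 P [0.4656 0.0281 0.1222] xang 6.5 pol 199.5 0.0625 F [0.4 0.7 0.7] tilt [ 0.012 -0.013 -1.   ] g 0.0002
tool d mm [-1.9 80.  14.2] ry -0.017
```

View pics/w2.png

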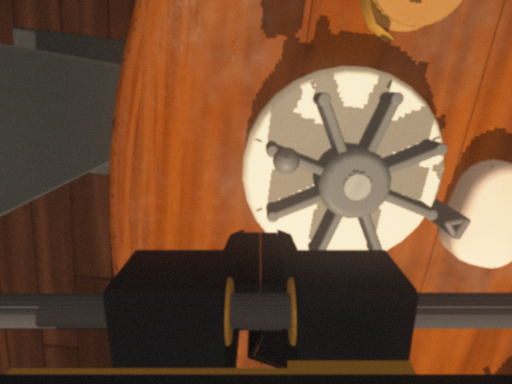

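View pics/s2.png

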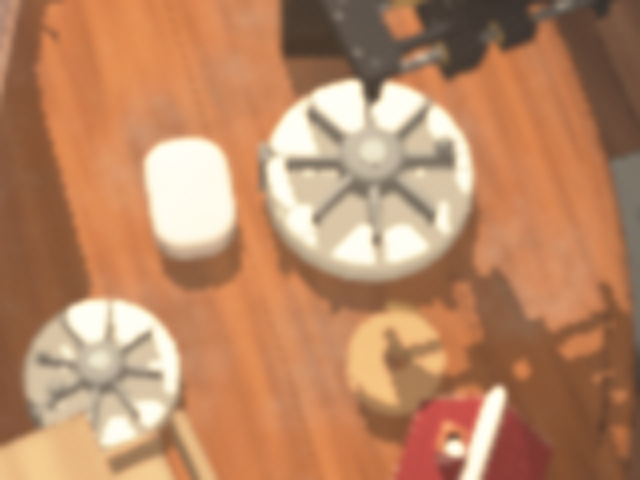

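```bash
python3 -m creep '[{"tx":-2,"ty":0,"tz":14,"rx":0.014,"ry":-0.017,"rz":0.01},{"tx":0,"ty":0,"tz":0,"rx":0,"ry":0,"rz":0},{"tx":0,"ty":18,"tz":0,"rx":0,"ry":0,"rz":0},{"tx":0,"ty":18,"tz":0,"rx":0,"ry":0,"rz":0},{"tx":0,"ty":0,"tz":0,"rx":0,"ry":0,"rz":0}]' 1
python3 st.py 187.5 .062 .042
python3 -c "
from h import *
p=cap('wrist','w3.png')"
```

```text
t: 4.68
ee_pos: [0.4629, 0.0415, 0.0881]
orientation: [[0.992, 0.002, -0.129], [0.129, 0.0, 0.992], [0.002, -1.0, -0.0]]
contact_force: [-0.5, 0.1, -0.4]
grip_width: 0.0008
t 4.67 P [0.4629 0.0415 0.0881] xang 7.4 pol 186.9 0.062 F [-0.5  0.1 -0.4] tilt [ 0.002  0.    -1.   ] g 0.0008
tool d mm [-0.1 46.1 -0.6] ry -0.001
```

View pics/w3.png

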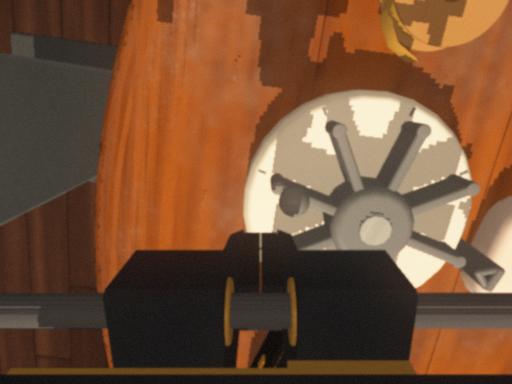

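The tip sits over the gap between the knobbed tooth and the next one, so I'll lower it.

```bash
python3 -m creep '[{"tx":0,"ty":12,"tz":-1,"rx":0,"ry":0,"rz":0},{"tx":0,"ty":12,"tz":-1,"rx":0,"ry":0,"rz":0},{"tx":0,"ty":12,"tz":0,"rx":0,"ry":0,"rz":0},{"tx":0,"ty":10,"tz":0,"rx":0,"ry":0,"rz":0},{"tx":0,"ty":0,"tz":0,"rx":0,"ry":0,"rz":0}]' 1
python3 st.py 187.5 .062 .042
python3 -c "
from h import *
p=cap('wrist','w4.png')"
```

```text
t: 5.35
ee_pos: [0.4649, 0.0395, 0.0408]
orientation: [[0.992, 0.005, -0.129], [0.129, 0.0, 0.992], [0.005, -1.0, -0.0]]
contact_force: [-0.6, 0.4, 0.1]
grip_width: 0.0005
t 5.35 P [0.4649 0.0395 0.0408] xang 7.4 pol 189.1 0.0603 F [-0.6  0.4  0.1] tilt [ 0.005  0.    -1.   ] g 0.0005
tool d mm [-1.7 -1.2  1.6] ry -0.002
```

View pics/w4.png

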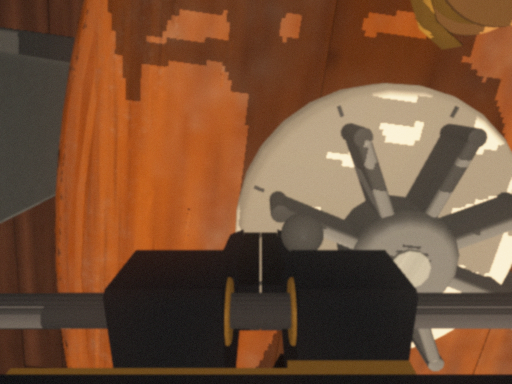

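```bash
python3 -m creep '[{"tx":0.3,"ty":0,"tz":-5.9,"rx":0,"ry":-0.098,"rz":0},{"tx":0.3,"ty":0,"tz":-5.9,"rx":0,"ry":-0.098,"rz":0},{"tx":0.3,"ty":0,"tz":-5.9,"rx":0,"ry":-0.098,"rz":0},{"tx":0.3,"ty":0,"tz":-5.9,"rx":0,"ry":-0.098,"rz":0}]' 1
python3 st.py 232 .061 .042
```

```text
t: 5.9
ee_pos: [0.4711, 0.0197, 0.0415]
orientation: [[0.859, 0.004, -0.512], [0.512, 0.002, 0.859], [0.004, -1.0, 0.0]]
contact_force: [-2.1, 1.3, -1.2]
grip_width: 0.0005
t 5.9 P [0.4711 0.0197 0.0415] xang 30.8 pol 208.7 0.0609 F [-2.1  1.3 -1.2] tilt [ 0.004  0.002 -1.   ] g 0.0005
tool d mm [  4.   -0.5 -24.2] ry -0.371
```

```bash
python3 -m creep '[{"tx":0.3,"ty":0,"tz":-6,"rx":0,"ry":-0.09,"rz":0},{"tx":0.3,"ty":0,"tz":-6,"rx":0,"ry":-0.09,"rz":0},{"tx":0.3,"ty":0,"tz":-6,"rx":0,"ry":-0.09,"rz":0},{"tx":0.3,"ty":0,"tz":-6,"rx":0,"ry":-0.09,"rz":0},{"tx":0,"ty":0,"tz":0,"rx":0,"ry":0,"rz":0}]' 1
python3 st.py 232 .061 .042
python3 -c "
from h import *
p=cap('wrist','w5.png')"
```

```text
t: 6.52
ee_pos: [0.4877, -0.0003, 0.0425]
orientation: [[0.616, 0.004, -0.788], [0.788, 0.001, 0.616], [0.003, -1.0, -0.003]]
contact_force: [-0.1, 0.0, -0.9]
grip_width: 0.0007
t 6.53 P [ 4.877e-01 -3.000e-04  4.250e-02] xang 52.0 pol 233.2 0.0615 F [-0.1  0.  -0.9] tilt [ 0.004  0.001 -1.   ] g 0.0007
tool d mm [0.5 0.5 1.3] ry -0.001
```

View pics/w5.png

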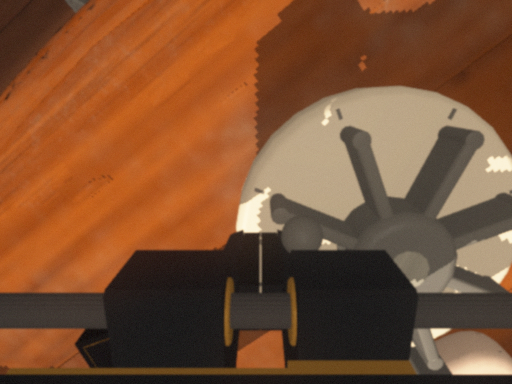

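One clean click: the knob moved 45° and now trails the finger at about (300,235), with no contact force. I'll check the wrist joint margin before continuing round in the same gap.

```bash
python3 -c "
from h import *
print(np.round(bot.observe()['joint_pos'],2))"
```

```text
[ 0.37  0.67 -0.58  2.05  0.64  0.6   0.25]
```

```bash
python3 -m creep '[{"tx":0,"ty":-15,"tz":0,"rx":0,"ry":0,"rz":0},{"tx":0,"ty":-15,"tz":0,"rx":0,"ry":0,"rz":0},{"tx":0,"ty":-16,"tz":0,"rx":0,"ry":0,"rz":0},{"tx":0.5,"ty":0,"tz":7.9,"rx":0,"ry":0.13,"rz":0},{"tx":0.5,"ty":0,"tz":7.9,"rx":0,"ry":0.13,"rz":0},{"tx":0.5,"ty":0,"tz":7.9,"rx":0,"ry":0.13,"rz":0},{"tx":0.5,"ty":0,"tz":7.9,"rx":0,"ry":0.13,"rz":0},{"tx":0.5,"ty":0,"tz":7.9,"rx":0,"ry":0.13,"rz":0},{"tx":0.5,"ty":0,"tz":7.9,"rx":0,"ry":0.13,"rz":0},{"tx":0,"ty":0,"tz":0,"rx":0,"ry":0,"rz":0}]' 1
python3 st.py 187.5 .062 .042
python3 -c "
from h import *
p=cap('wrist','w6.png')"
```

```text
t: 7.82
ee_pos: [0.4658, 0.0444, 0.1003]
orientation: [[0.995, 0.013, -0.101], [0.101, 0.003, 0.995], [0.013, -1.0, 0.001]]
contact_force: [0.5, 0.1, 0.3]
grip_width: 0.0004
t 7.83 P [0.4658 0.0444 0.1003] xang 5.8 pol 184.4 0.0588 F [0.5 0.1 0.3] tilt [ 0.013  0.003 -1.   ] g 0.0004
tool d mm [-3.9 58.3 -3.3] ry -0.03
```

View pics/w6.png

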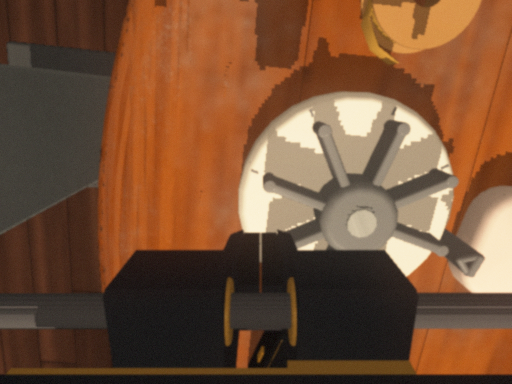

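```bash
python3 -m creep '[{"tx":-3,"ty":0,"tz":-2,"rx":0,"ry":-0.03,"rz":0.013},{"tx":0,"ty":12,"tz":0,"rx":0,"ry":0,"rz":0},{"tx":0,"ty":0,"tz":0,"rx":0,"ry":0,"rz":0}]' 1
python3 st.py 186.5 .062 .042
```

```text
t: 8.25
ee_pos: [0.463, 0.0404, 0.0877]
orientation: [[0.991, -0.001, -0.136], [0.136, 0.001, 0.991], [-0.001, -1.0, 0.001]]
contact_force: [-0.3, 0.8, -0.5]
grip_width: 0.0002
t 8.25 P [0.463  0.0404 0.0877] xang 7.8 pol 188.0 0.0621 F [-0.3  0.8 -0.5] tilt [-0.001  0.001 -1.   ] g 0.0002
tool d mm [ 0.1 45.7  1.6] ry 0.023
```

```bash
python3 -m creep '[{"tx":0,"ty":12,"tz":1.5,"rx":0,"ry":0.02,"rz":0},{"tx":0,"ty":12,"tz":0,"rx":0,"ry":0,"rz":0},{"tx":0,"ty":12,"tz":0,"rx":0,"ry":0,"rz":0},{"tx":0,"ty":9,"tz":0,"rx":0,"ry":0,"rz":0},{"tx":0,"ty":0,"tz":0,"rx":0,"ry":0,"rz":0}]' 1
python3 st.py 232 .061 .042
```

```text
t: 8.88
ee_pos: [0.4619, 0.042, 0.0384]
orientation: [[0.993, -0.003, -0.115], [0.115, 0.001, 0.993], [-0.003, -1.0, 0.001]]
contact_force: [0.3, 0.8, 0.4]
grip_width: 0.0004
t 8.88 P [0.4619 0.042  0.0384] xang 6.6 pol 186.4 0.063 F [0.3 0.8 0.4] tilt [-0.003  0.001 -1.   ] g 0.0004
tool d mm [ 20.1  -3.7 -43.7] ry -0.792
```

```bash
python3 -m creep '[{"tx":0.5,"ty":-3,"tz":-6,"rx":0,"ry":-0.098,"rz":0},{"tx":0.3,"ty":0,"tz":-6,"rx":0,"ry":-0.098,"rz":0},{"tx":0.3,"ty":0,"tz":-6,"rx":0,"ry":-0.098,"rz":0},{"tx":0.3,"ty":0,"tz":-6,"rx":0,"ry":-0.098,"rz":0}]' 1
python3 st.py 232 .061 .042
```

```text
t: 9.38
ee_pos: [0.4673, 0.0214, 0.0414]
orientation: [[0.866, -0.007, -0.5], [0.5, 0.002, 0.866], [-0.005, -1.0, 0.005]]
contact_force: [-2.0, 0.6, 0.5]
grip_width: 0.0007
t 9.38 P [0.4673 0.0214 0.0414] xang 30.0 pol 205.7 0.0635 F [-2.   0.6  0.5] tilt [-0.007  0.002 -1.   ] g 0.0007
tool d mm [  6.8  -0.8 -27.6] ry -0.384
```

```bash
python3 -m creep '[{"tx":1,"ty":0,"tz":-6.5,"rx":0,"ry":-0.095,"rz":0},{"tx":1,"ty":0,"tz":-6.5,"rx":0,"ry":-0.095,"rz":0},{"tx":0.3,"ty":0,"tz":-6.5,"rx":0,"ry":-0.095,"rz":0},{"tx":0.3,"ty":0,"tz":-6.5,"rx":0,"ry":-0.095,"rz":0},{"tx":0,"ty":0,"tz":0,"rx":0,"ry":0,"rz":0}]' 1
python3 st.py 232 .061 .042
python3 -c "
from h import *
p=cap('wrist','w7.png')
p=cap('scene');i=p['color'][170:290,190:350,::-1];cv2.imwrite('pics/s7.png',cv2.resize(i,None,fx=4,fy=4,interpolation=2))"
```

```text
t: 10.0
ee_pos: [0.486, 0.0001, 0.042]
orientation: [[0.611, -0.006, -0.792], [0.792, -0.0, 0.611], [-0.004, -1.0, 0.005]]
contact_force: [-0.4, 0.7, -0.2]
grip_width: 0.0002
t 10.0 P [4.86e-01 1.00e-04 4.20e-02] xang 52.4 pol 231.8 0.0622 F [-0.4  0.7 -0.2] tilt [-0.006 -0.    -1.   ] g 0.0002
tool d mm [ 1.2  0.  -0.2] ry 0.006
```

View pics/w7.png

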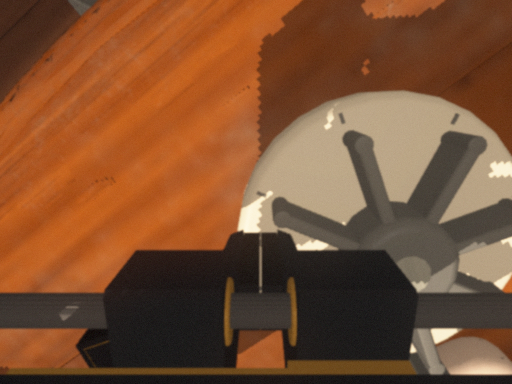

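View pics/s7.png

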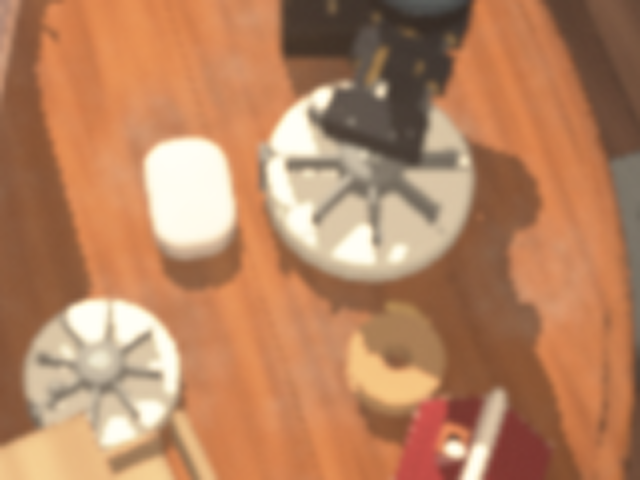

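The second click is in: the trailing tooth is back at (275,210) and it's plain. I'll lift and return.

```bash
python3 -m creep '[{"tx":0,"ty":-15,"tz":0,"rx":0,"ry":0,"rz":0},{"tx":0,"ty":-15,"tz":0,"rx":0,"ry":0,"rz":0},{"tx":0,"ty":-16,"tz":0,"rx":0,"ry":0,"rz":0},{"tx":-0.2,"ty":0,"tz":7.9,"rx":0,"ry":0.13,"rz":0},{"tx":0,"ty":0,"tz":7.9,"rx":0,"ry":0.13,"rz":0},{"tx":0,"ty":0,"tz":7.9,"rx":0,"ry":0.13,"rz":0},{"tx":0,"ty":0,"tz":7.9,"rx":0,"ry":0.13,"rz":0},{"tx":0,"ty":0,"tz":7.9,"rx":0,"ry":0.13,"rz":0},{"tx":0,"ty":0,"tz":7,"rx":0,"ry":0.12,"rz":0},{"tx":0,"ty":0,"tz":0,"rx":0,"ry":0,"rz":0}]' 1
python3 st.py 186.5 .062 .042
python3 -c "
from h import *
p=cap('top');i=p['color'][175:260,170:300,::-1];cv2.imwrite('pics/t8.png',cv2.resize(i,None,fx=6,fy=6,interpolation=cv2.INTER_CUBIC))"
```

```text
t: 11.35
ee_pos: [0.4625, 0.0414, 0.0999]
orientation: [[0.993, 0.003, -0.118], [0.118, 0.001, 0.993], [0.003, -1.0, 0.0]]
contact_force: [-0.1, 0.9, -0.1]
grip_width: 0.0004
t 11.35 P [0.4625 0.0414 0.0999] xang 6.8 pol 187.0 0.0625 F [-0.1  0.9 -0.1] tilt [ 0.003  0.001 -1.   ] g 0.0004
tool d mm [ 0.3 57.9  0.5] ry 0.005
```

View pics/t8.png

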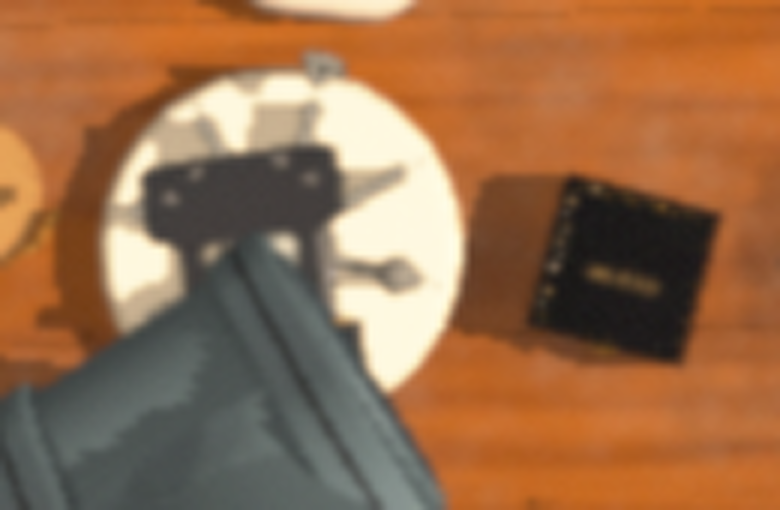

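The knob is now at crop (397,272), direction about 256°, so two clicks remain. The counter and the box have not moved. Third flick.

```bash
python3 -m creep '[{"tx":0,"ty":12,"tz":0,"rx":0,"ry":0,"rz":0},{"tx":0,"ty":12,"tz":0,"rx":0,"ry":0,"rz":0},{"tx":0,"ty":12,"tz":0,"rx":0,"ry":0,"rz":0},{"tx":0,"ty":12,"tz":0,"rx":0,"ry":0,"rz":0},{"tx":0,"ty":6,"tz":0,"rx":0,"ry":0,"rz":0},{"tx":0,"ty":0,"tz":0,"rx":0,"ry":0,"rz":0}]' 1
python3 st.py 232 .061 .042
```

```text
t: 12.15
ee_pos: [0.4621, 0.0399, 0.0412]
orientation: [[0.993, 0.0, -0.121], [0.121, 0.0, 0.993], [0.0, -1.0, 0.0]]
contact_force: [0.1, 0.3, 0.8]
grip_width: 0.0005
t 12.15 P [0.4621 0.0399 0.0412] xang 6.9 pol 188.3 0.0631 F [0.1 0.3 0.8] tilt [ 0.  0. -1.] g 0.0005
tool d mm [ 19.9  -0.8 -41.7] ry -0.786
```

```bash
python3 -m creep '[{"tx":0.6,"ty":0,"tz":-6,"rx":0,"ry":-0.098,"rz":0},{"tx":0.5,"ty":0,"tz":-6,"rx":0,"ry":-0.098,"rz":0},{"tx":0.5,"ty":0,"tz":-6,"rx":0,"ry":-0.098,"rz":0},{"tx":0.5,"ty":0,"tz":-6,"rx":0,"ry":-0.098,"rz":0}]' 1
python3 st.py 232 .061 .042
```

```text
t: 12.65
ee_pos: [0.4684, 0.0192, 0.0415]
orientation: [[0.863, -0.003, -0.505], [0.505, 0.001, 0.863], [-0.002, -1.0, 0.003]]
contact_force: [-1.0, 0.8, -0.9]
grip_width: 0.0008
t 12.65 P [0.4684 0.0192 0.0415] xang 30.3 pol 208.0 0.0635 F [-1.   0.8 -0.9] tilt [-0.003  0.001 -1.   ] g 0.0008
tool d mm [  6.8  -0.6 -25.1] ry -0.379
```

```bash
python3 -m creep '[{"tx":1,"ty":0,"tz":-6.2,"rx":0,"ry":-0.095,"rz":0},{"tx":1,"ty":0,"tz":-6.2,"rx":0,"ry":-0.095,"rz":0},{"tx":0.3,"ty":0,"tz":-6.2,"rx":0,"ry":-0.095,"rz":0},{"tx":0.3,"ty":0,"tz":-6.2,"rx":0,"ry":-0.095,"rz":0},{"tx":0,"ty":0,"tz":0,"rx":0,"ry":0,"rz":0}]' 1
python3 st.py 232 .061 .042
python3 -c "
from h import *
p=cap('wrist','w9.png')"
```

```text
t: 13.28
ee_pos: [0.4862, -0.0002, 0.0424]
orientation: [[0.606, -0.003, -0.796], [0.796, -0.0, 0.606], [-0.002, -1.0, 0.002]]
contact_force: [-0.6, 0.6, -0.4]
grip_width: 0.0005
t 13.28 P [ 4.862e-01 -2.000e-04  4.240e-02] xang 52.7 pol 232.1 0.0624 F [-0.6  0.6 -0.4] tilt [-0.003 -0.    -1.   ] g 0.0005
tool d mm [1.4 0.4 0.1] ry 0.013
```

View pics/w9.png

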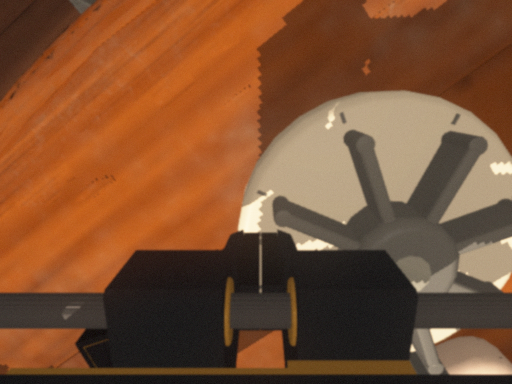

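The wheel looks the same relative to the finger, so the third click is in. I'll lift, return and check where the knob is.

```bash
python3 -m creep '[{"tx":0,"ty":-15,"tz":0,"rx":0,"ry":0,"rz":0},{"tx":0,"ty":-15,"tz":0,"rx":0,"ry":0,"rz":0},{"tx":0,"ty":-16,"tz":0,"rx":0,"ry":0,"rz":0},{"tx":-0.2,"ty":0,"tz":7.9,"rx":0,"ry":0.13,"rz":0},{"tx":0,"ty":0,"tz":7.9,"rx":0,"ry":0.13,"rz":0},{"tx":0,"ty":0,"tz":7.9,"rx":0,"ry":0.13,"rz":0},{"tx":0,"ty":0,"tz":7.9,"rx":0,"ry":0.13,"rz":0},{"tx":0,"ty":0,"tz":7.9,"rx":0,"ry":0.13,"rz":0},{"tx":0,"ty":0,"tz":7,"rx":0,"ry":0.12,"rz":0},{"tx":0,"ty":0,"tz":0,"rx":0,"ry":0,"rz":0}]' 1
python3 st.py 187 .062 .042
python3 -c "
from h import *
p=cap('top');i=p['color'][175:260,170:300,::-1];cv2.imwrite('pics/t10.png',cv2.resize(i,None,fx=6,fy=6,interpolation=cv2.INTER_CUBIC))"
```

```text
t: 14.58
ee_pos: [0.4623, 0.0407, 0.1002]
orientation: [[0.992, 0.006, -0.123], [0.123, 0.0, 0.992], [0.006, -1.0, -0.0]]
contact_force: [0.3, -0.4, 0.3]
grip_width: 0.0006
t 14.57 P [0.4623 0.0407 0.1002] xang 7.0 pol 187.6 0.0628 F [ 0.3 -0.4  0.3] tilt [ 0.006  0.    -1.   ] g 0.0006
tool d mm [ 0.4 58.2  0.7] ry 0.001
```

View pics/t10.png

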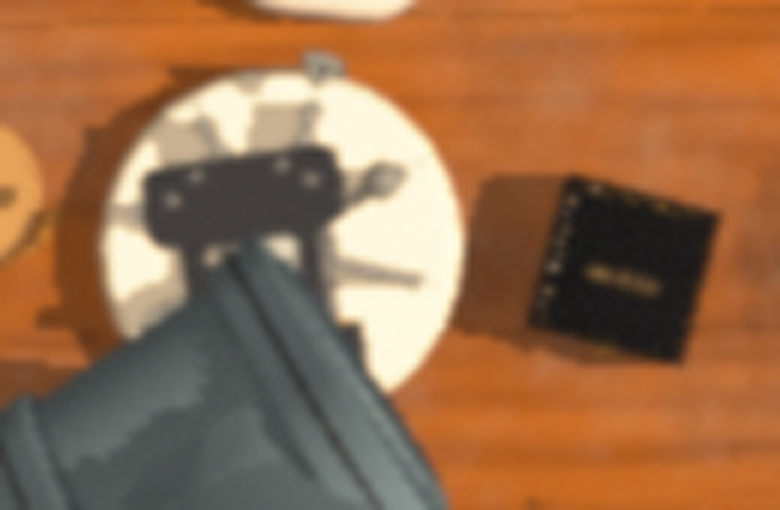

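The knob is at crop (380,180), one tooth short of the pointer. The last click gets the same motion.

```bash
python3 -m creep '[{"tx":0,"ty":12,"tz":0.5,"rx":0,"ry":0,"rz":0},{"tx":0,"ty":12,"tz":0,"rx":0,"ry":0,"rz":0},{"tx":0,"ty":12,"tz":0,"rx":0,"ry":0,"rz":0},{"tx":0,"ty":12,"tz":0,"rx":0,"ry":0,"rz":0},{"tx":0,"ty":6,"tz":0,"rx":0,"ry":0,"rz":0},{"tx":0,"ty":0,"tz":0,"rx":0,"ry":0,"rz":0}]' 1
python3 st.py 232 .061 .042
```

```text
t: 15.38
ee_pos: [0.4621, 0.0397, 0.0415]
orientation: [[0.992, 0.004, -0.126], [0.126, 0.0, 0.992], [0.004, -1.0, -0.0]]
contact_force: [-0.8, -0.2, -0.2]
grip_width: 0.0004
t 15.38 P [0.4621 0.0397 0.0415] xang 7.2 pol 188.5 0.0631 F [-0.8 -0.2 -0.2] tilt [ 0.004  0.    -1.   ] g 0.0004
tool d mm [ 19.8  -0.4 -41.6] ry -0.781
```

```bash
python3 -m creep '[{"tx":0.6,"ty":0,"tz":-6,"rx":0,"ry":-0.098,"rz":0},{"tx":0.5,"ty":0,"tz":-6,"rx":0,"ry":-0.098,"rz":0},{"tx":0.5,"ty":0,"tz":-6,"rx":0,"ry":-0.098,"rz":0},{"tx":0.5,"ty":0,"tz":-6,"rx":0,"ry":-0.098,"rz":0}]' 1
python3 st.py 232 .061 .042
```

```text
t: 15.88
ee_pos: [0.4684, 0.019, 0.0417]
orientation: [[0.861, 0.001, -0.509], [0.509, 0.001, 0.861], [0.001, -1.0, 0.001]]
contact_force: [-2.3, 1.7, 0.2]
grip_width: 0.0004
t 15.88 P [0.4684 0.019  0.0417] xang 30.6 pol 208.2 0.0636 F [-2.3  1.7  0.2] tilt [ 0.001  0.001 -1.   ] g 0.0004
tool d mm [  6.8  -0.3 -25. ] ry -0.374
```

```bash
python3 -m creep '[{"tx":1,"ty":0,"tz":-6.2,"rx":0,"ry":-0.094,"rz":0},{"tx":1,"ty":0,"tz":-6.2,"rx":0,"ry":-0.094,"rz":0},{"tx":0.3,"ty":0,"tz":-6.2,"rx":0,"ry":-0.094,"rz":0},{"tx":0.3,"ty":0,"tz":-6.2,"rx":0,"ry":-0.094,"rz":0},{"tx":0,"ty":0,"tz":0,"rx":0,"ry":0,"rz":0}]' 1
python3 st.py 232 .061 .042
python3 -c "
from h import *
p=cap('wrist','w11.png')"
```

```text
t: 16.5
ee_pos: [0.4862, -0.0004, 0.0427]
orientation: [[0.605, 0.001, -0.796], [0.796, -0.0, 0.605], [0.0, -1.0, -0.001]]
contact_force: [1.0, 0.1, 0.1]
grip_width: 0.0004
t 16.5 P [ 4.862e-01 -4.000e-04  4.270e-02] xang 52.8 pol 232.2 0.0625 F [1.  0.1 0.1] tilt [ 0.001 -0.    -1.   ] g 0.0004
tool d mm [1.5 0.7 0.2] ry 0.013
```

View pics/w11.png

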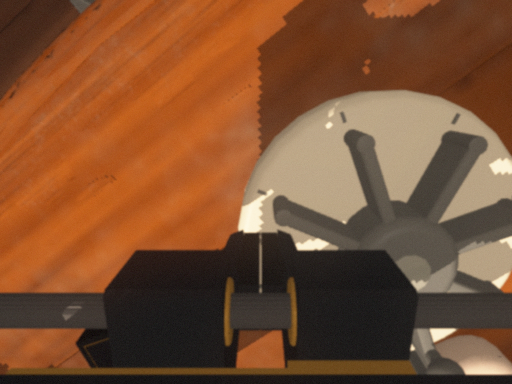

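The knob now shows at the bottom, at about (435,362), by the pointer. I'll lift straight up, back away and look.

```bash
python3 -m creep '[{"tx":0,"ty":-15,"tz":0,"rx":0,"ry":0,"rz":0},{"tx":0,"ty":-15,"tz":0,"rx":0,"ry":0,"rz":0},{"tx":0,"ty":-20,"tz":0,"rx":0,"ry":0,"rz":0},{"tx":0,"ty":-30,"tz":0,"rx":0,"ry":0,"rz":0},{"tx":0,"ty":-30,"tz":0,"rx":0,"ry":0,"rz":0},{"tx":0,"ty":-30,"tz":0,"rx":0,"ry":0,"rz":0},{"tx":-20,"ty":-10,"tz":-30,"rx":0,"ry":0,"rz":0},{"tx":-20,"ty":-10,"tz":-30,"rx":0,"ry":0,"rz":0},{"tx":-20,"ty":0,"tz":-30,"rx":0,"ry":0,"rz":0},{"tx":-20,"ty":0,"tz":-30,"rx":0,"ry":0,"rz":0},{"tx":0,"ty":0,"tz":0,"rx":0,"ry":0,"rz":0}]' 1
python3 -c "
from h import *
p=cap('top','t12f.png');i=p['color'][155:260,80:310,::-1];cv2.imwrite('pics/t12.png',cv2.resize(i,None,fx=3.4,fy=3.4,interpolation=cv2.INTER_CUBIC))
p=cap('scene');i=p['color'][170:290,190:350,::-1];cv2.imwrite('pics/s12.png',cv2.resize(i,None,fx=4,fy=4,interpolation=2))"
```

```text
t: 17.92
ee_pos: [0.5337, -0.1362, 0.2212]
orientation: [[0.605, 0.01, -0.797], [0.797, -0.004, 0.605], [0.003, -1.0, -0.01]]
contact_force: [-0.0, 0.0, -1.3]
grip_width: 0.0004
```

View pics/t12.png

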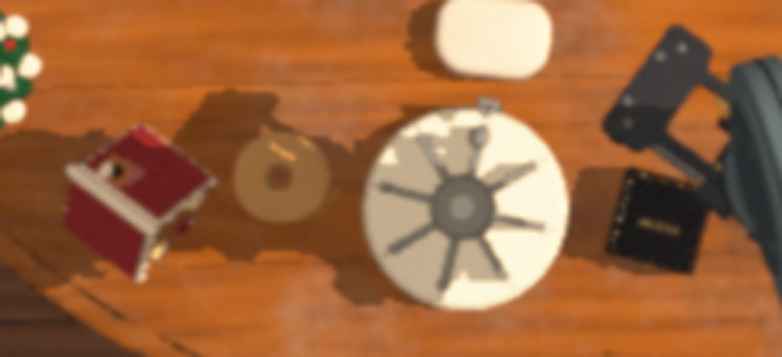

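View pics/s12.png

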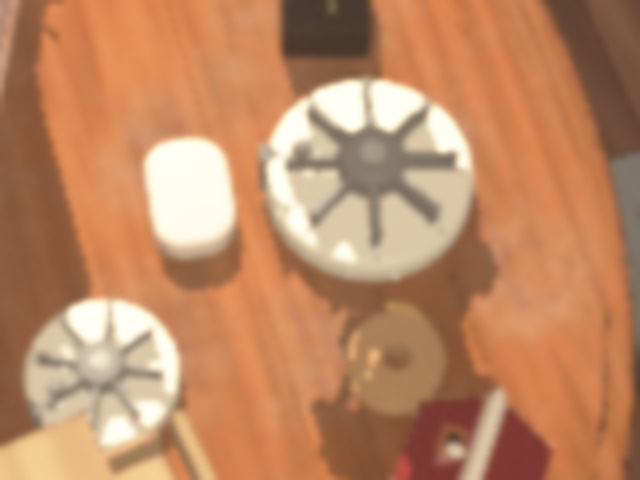

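Both views show the knob right at the pointer: top crop knob (478,138), post (488,105), hub (462,207). Nothing has moved and the arm is clear, so I'm handing in.

```bash
python3 -c "
from h import *
a=cv2.imread('pics/top1.png');b=cv2.imread('pics/t12f.png')
k,h,t=[unproj(cap('top'),(80+u/3.4,155+v/3.4),z) for u,v,z in((478,138,.077),(462,207,.062),(488,105,.064))]
f=lambda x:np.degrees(np.arctan2(*(x-h)[[1,0]]))
print(f(k),f(t),bot.observe()['contact_force']); print(order.close_job())"
```

```text
-15.334854820941196 -15.522938359909253 [ 1.08531094 -0.0327798  -1.16774517]
the job is handed in; nothing more can be done
None
```

The tally counter is zeroed. The wheel started four clicks short (-3.14). With the closed fingertip I flicked it anticlockwise four times, one click each, then lifted clear and handed the job in. It took about 18 s of the 67 s allowed.

- **Knob at the pointer:** in the last top picture the knob's direction from the hub is -15.3° and the pointer's is -15.5°. The scene view also shows the knob at the pointer.
- **Not run past zero:** the top view showed the knob one tooth short before the last flick, and the last flick moved it exactly one click.
- **Light touch:** the tool force readings between moves stayed at about 3 N or less. They do not show any brief peak within a move.
- **Counter and goods:** by eye, the counter and the goods in the last pictures are where they stood. `house_right` was outside the final close-up crops. I did not measure displacements against the first picture.
- **Arm at hand-in:** it was standing clear of everything with the fingertip at z = 0.22 m.

No check failed. The first move command was refused because each row needs all six numbers; it moved nothing, and I re-sent it in full.

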